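Hang the key cupboard's door: hold its hinge knuckles in line for the pin

TASK

Take the little cupboard door out of the drying rack, bring it upright to the open key cupboard and fit its hinge knuckles between the cupboard's own, with the door standing open at a right angle to the cupboard's front, so that all the knuckle holes line up for the pin. Be gentle with the hinge and leave everything else standing where it is. Finish while still holding the door there, hanging free in the gripper and not resting on the cupboard, steady enough for a helper to drop the pin in.

Things in the scene. Friction and masses are not known exactly. Their poses are not given: they have to be found in the camera images.
- door: Loose plywood door 140 wide x 138 high x 12 thick (mm), about 0.3 kg, upright in the rack. Origin: middle of its bottom edge, z up. Front (-x) has a dark wooden knob, 24 across, 24 deep, at y -52, z 69. Hinge edge at y +70 with a brass leaf flush in the back face (+x), free edge at y -70. Mass centre about 8 mm from the middle towards the hinge.
- door_top (a point): Middle of the door's top edge (door frame 0, 0, 138), axes as the door's; the top edge is bare, grip it here from above across the 12 mm.
- door_hole_top (a point): Upper mouth of the door's upper knuckle, on the door's upright hinge axis (door frame 8, 80, 91.5). The door has two brass knuckles sticking out past its hinge edge: tubes 12 outside, 7 hole, 13 long, centred at door z 53 and 85.
- door_hole_low (a point): Lower mouth of the door's lower knuckle, on the same axis (door frame 8, 80, 46.5).
- cupboard: Open plywood key cupboard 75 deep x 140 wide x 150 high, fixed on a base board 120 x 170 x 25; top 175 above the table. Origin: centre of the underside, z up. Open front faces -x (front edge x -37.5), hinge side +y. In line and square open, the door's frame is turned -90 deg about z from the cupboard's, its origin at (-119.5, 88, 31) here: free edge straight out, knob side facing +y.
- jamb_hole_top (a point): Upper mouth of the cupboard's top knuckle on its upright hinge axis (cupboard frame -39.5, 80, 139). Three fixed brass knuckles, 12 outside, 7 hole, 14 long, at z 68, 100, 132, leave two gaps 18 high at z 84 and 116 for the door's two. In line, door_hole_top is 16.5 straight below this point. The pin is 4.5 thick.
- jamb_hole_low (a point): Lower mouth of the cupboard's bottom knuckle, same axis (cupboard frame -39.5, 80, 61). In line, door_hole_low is 16.5 straight above it. The door's knuckles slip freely into the gaps when the door, already square, comes in along the cupboard's +x.
- rack: Fixed wooden drying rack: board 150 x 160 x 20, two slots along its y at x -35 and +35, each between four upright dowels 8 thick (y -25 and +25, 15 clear), dowel tops 75 above the table. Origin: centre of the underside. Door in one slot, plain board in the other, both standing 20 above the table.
- board: Bystander: plain plywood board 120 wide x 100 high x 12, no hinge or knob, upright in the rack's other slot. Origin: middle of its bottom edge.
- egg: Bystander: white egg on a wooden egg cup, 48 wide, 82 high. Origin: centre of its underside.
- cup: Bystander: white plastic cup with paint and brushes, 72 wide, 82 high, brushes to 175. Origin: centre of its underside.
- dish: Bystander: shallow grey tray 80 x 130 x 16 with the hinge pin and screws. Origin: centre of its underside.
Things that resemble listed ones, but are neither listed nor needed, are in the scene too. What is meant by the door is not red, and is the smaller of those in its own colour.

How it is judged (in metres and radians):
On the way:
1. the door is lifted clear of the rack in the gripper (height (world z) of door above 0.035 m and contact force between door and the fingers above 2 N and contact force between door and rack below 0.1 N), for 0.2 s.
At the end, for the whole second after the job is handed in: Door held still in the air at the hinge: axes within 2.5 mm at top and bottom, knuckles within 3 mm of mid-gap height, open square within 11 degrees, bottom over 25 mm up, under 1.5 N on the cupboard; plain board, egg, cup and tray upright and within 30 mm of their start (horizontal distance between door_hole_top and jamb_hole_top below 0.0025 m and horizontal distance between door_hole_low and jamb_hole_low below 0.0025 m and z of door_hole_top in the frame of jamb_hole_top between -0.0195 and -0.0135 m and angle between the y axis of door and the x axis of cupboard, either way round below 0.2 rad and x of door in the frame of cupboard below -0.09 m and height (world z) of door above 0.025 m and contact force between door and the fingers above 2 N and contact force between door and cupboard below 1.5 N and linear speed of door below 0.02 m/s and not (distance of any of board, egg, cup, dish from where it was at the start of the episode above 0.03 m or angle between any of board, egg, cup's own z axis and vertical above 0.4 rad)); the arm keeps its last pose, push and grip.
It fails at once if the door is rammed against the cupboard or its hinge (over 30 N) (contact force between door and cupboard above 30 N).
It fails at once if the plain board, egg, cup or tray is shifted by more than 30 mm, or tipped over (distance of any of board, egg, cup, dish from where it was at the start of the episode above 0.03 m or angle between any of board, egg, cup's own z axis and vertical above 0.4 rad).
It also fails if it takes over 51 s, if anything falls off the work surface, if the arm or the gripper's body presses on something with over 40 N, if the wrist force passes 120 N, or if a joint passes its speed limit or range.

ROBOT

A 6-joint arm with a two-finger parallel gripper is mounted at the origin on the work surface. World frame = base frame: x ahead of the robot, y to its left, z up, the work surface at z = 0. Lengths are in mm, angles in rad, forces in N, time in s.
With the tool pointing down it reaches from about 325 to 900 mm from the base axis. Payload 3.5 kg.
Tool frame: the origin (TCP) lies midway between the tips of the shut fingers; the grasp point (between the pads) lies 19 mm behind it; z points along the fingers, y is the line along which they close (so a half turn about z gives the same grasp; the last joint's range is limited). The gripper opens to 85 mm and grips with 20 to 120 N. Pads are 22 mm wide; open, the fingers measure 114 mm over their backs; the gripper's body (76 mm by 85 mm) begins 54 mm behind the grasp point. The pads swing forward as they close: fully open they stand 13 mm farther back than shut.
Start: joints at [1.226, 0.276, -0.026, 1.268, 0, 1.467], TCP at [149.663, 606.814, 231.313] pointing down, gripper open.
Joint ranges: [-3.12, 3.12], [-0.85, 1.88], [-1.08, 1.24], [-1.95, 2.15], [-1.57, 1.53], [-3.14, 3.14]. Speed limits (rad/s): [2.57, 2.57, 3.14, 3.14, 3.14, 3.14].

INTERFACE

Orientations are given as a unit quaternion [x, y, z, w].
In Python, from bench import r gives the robot as it stands.
- The arm moves only by the tool servo_tool, never from a script. Its arguments are lists of equal length, an entry for each row: "delta_rot": the turn, a rotation vector about the world's x, y, z in degrees, a list of three; "xyz": the shift along the world's x, y, z in cm, a list of three; "hand": the closure, from -1 (fully open) to 1 (shut). A call has 1 to 10 rows; each row shifts and turns the commanded pose from where the row before left it; what a row does not reach is not made up. A row lasts 1/12 s, in which the tool goes at most 41.7 mm and 7.16 degrees, less where a joint would pass 70% of its speed; a pose out of reach is approached as far as the arm can. A call with a gripper value outside its range is refused whole. The fingers move at their own pace and stop on an object; the grip force is fixed at half the most. Time passes only in rows, so rows that do not move let the fingers close. It gives the time, the measured TCP pose, the force, the opening and the grip force at its end, in the units of the state.
- r.observe(): the state, without advancing time (a new reading comes with each control period).
- r.snapshot(name): name is "side" or "top" or "wrist"; returns a dict with "pixels" (420x560x3 uint8, red, green, blue), "vertical_fov" (degrees; the focal length in pixels is half the picture's height over the tangent of half this angle, whatever the lens; pixels are square), "cx", "cy" (the principal point, pixels), "eye" and "attitude" of the camera in the world; the wrist camera has in their place "mount" (4x4, takes a point from camera to tool coordinates, whose origin is the TCP and whose axes are the flange's). Camera axes: x right, y down, z forward; pixel columns grow to the right and rows downward; lengths in mm; the calibration is good to about 2 mm. A picture is of the moment at which its call begins: read the wrist's pose just before it. There is no depth.
- r.finish_job(): hands the job in; it is judged then, once.
The state is a dict: "clock": time; "q": joint angles; "qd": joint speeds; "tau": joint torques, N m; "eef_pos": TCP position; "tcp_rot": TCP orientation; "force": force on the tool from outside, world axes, zero at the start; "torque": the same for the moment, N m; "opening": opening from 0.0 (shut) to 1.0 (fully open); "finger_force": force on a finger pad.
Only numpy, scipy, OpenCV 4.12 (cv2) and the standard library are available. Lean on these libraries where they do the work, as an engineer would, in place of code of your own. Each camera call takes 0.05 s, during which the arm holds its last target. There are 200 camera calls.

## Working session

There is one attempt and no reset: what is moved stays moved. The work goes in short steps, Python scripts to look and compute and a tool call to move; the robot and the scene stay as the last step left them, time stands still between calls to the robot, and variables do not carry over. Pictures are saved under pics/ and viewed, at most 10 in all, crops included, and the job is handed in when it is done.

Besides the shell and the picture viewer there is one more tool, called after "Request:" in YAML: its name, and indented under it one key for each argument. servo_tool: Moves the arm, as the interface text tells. Its arguments: {"type":"object","properties":{"delta_rot":{"type":"array"},"xyz":{"type":"array"},"hand":{"type":"array"}},"required":["delta_rot","xyz","hand"]}

```bash
mkdir -p pics
cat > h.py <<'E'
import numpy as np, cv2
from scipy.spatial.transform import Rotation as R
from bench import r
def snap(n,f=None):
    s=r.observe(); d=r.snapshot(n); p=np.array(d["pixels"],dtype=np.uint8)
    if f: cv2.imwrite(f,p[:,:,::-1])
    d["pixels"]=p; d["s"]=s
    fl=p.shape[0]/2/np.tan(np.radians(d["vertical_fov"])/2); d["f"]=fl
    if "mount" in d:
        M=np.array(d["mount"]); T=np.eye(4); T[:3,:3]=R.from_quat(s["tcp_rot"]).as_matrix(); T[:3,3]=s["eef_pos"]
        W=T@M; d["R"]=W[:3,:3]; d["C"]=W[:3,3]
    else:
        a=np.array(d["attitude"]); d["R"]=a[:3,:3] if a.ndim==2 else R.from_quat(a).as_matrix(); d["C"]=np.array(d["eye"])
    return d
def ray(d,u,v):
    w=d["R"]@np.array([(u-d["cx"])/d["f"],(v-d["cy"])/d["f"],1]); return d["C"],w/np.linalg.norm(w)
def onz(d,u,v,z):
    C,w=ray(d,u,v); return C+w*(z-C[2])/w[2]
def tri(*obs):
    A=0;b=0
    for d,u,v in obs:
        C,w=ray(d,u,v); P=np.eye(3)-np.outer(w,w); A=A+P; b=b+P@C
    X=np.linalg.solve(A,b); 
    return X,[float(np.linalg.norm(np.cross(X-d["C"],ray(d,u,v)[1]))) for d,u,v in obs]
def proj(d,X):
    c=d["R"].T@(np.array(X)-d["C"]); return c[:2]/c[2]*d["f"]+[d["cx"],d["cy"]]
E
python3 - <<'E'
from h import *
for n in("side","top","wrist"):
    d=snap(n,f"pics/{n}0.png"); print(n,d["C"],d["R"].round(3).tolist(),d["f"],d["cx"],d["cy"],[k for k in d])
print(r.observe())
E
```

```text
side [ 282.24367979 -702.36136814  764.60245715] [[0.946, -0.229, 0.231], [-0.325, -0.621, 0.713], [-0.02, -0.75, -0.662]] 397.48576621171014 274.3608603865016 211.27441885439853 ['pixels', 'vertical_fov', 'cx', 'cy', 'eye', 'attitude', 's', 'f', 'R', 'C']
top [ 3.49795025e+02 -9.49495453e-01  1.19775982e+03] [[-0.005, -0.989, 0.15], [-1.0, 0.004, -0.002], [0.002, -0.15, -0.989]] 476.57482111407927 274.80438075270627 217.42957122706972 ['pixels', 'vertical_fov', 'cx', 'cy', 'eye', 'attitude', 's', 'f', 'R', 'C']
wrist [ 72.33154225 625.7443616  372.80805303] [[0.24, 0.923, 0.302], [0.971, -0.227, -0.077], [-0.002, 0.312, -0.95]] 296.2134872818258 283.4056892462203 210.59595799020346 ['pixels', 'vertical_fov', 'cx', 'cy', 'mount', 's', 'f', 'R', 'C']
{'clock': 0.15, 'q': array([ 1.22563263e+00,  2.76979459e-01, -2.75523143e-02,  1.26798360e+00,
        2.58150848e-05,  1.46742951e+00]), 'qd': array([-0.00168453, -0.00209188,  0.0054329 , -0.00126855, -0.00130843,
       -0.00042667]), 'tau': array([ 6.44078918e-04, -4.46057367e+01,  2.95638764e+01,  1.05382106e-02,
       -8.38622100e-05,  6.19544821e-06]), 'eef_pos': array([149.43372142, 606.2574509 , 230.40979402]), 'tcp_rot': array([ 1.20604107e-01,  9.92700313e-01, -8.35130137e-04, -2.03734153e-04]), 'force': array([-0.28192923,  0.11346528, -0.17709178]), 'torque': array([ 0.01576781, -0.00423471,  0.01397828]), 'finger_force': 0.0, 'opening': 0.9984514257783658}
```

View pics/top0.png

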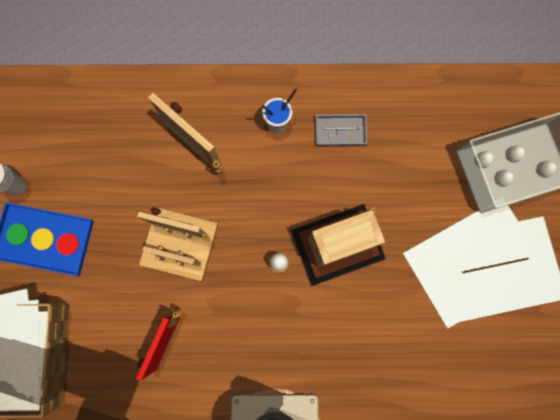

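View pics/side0.png

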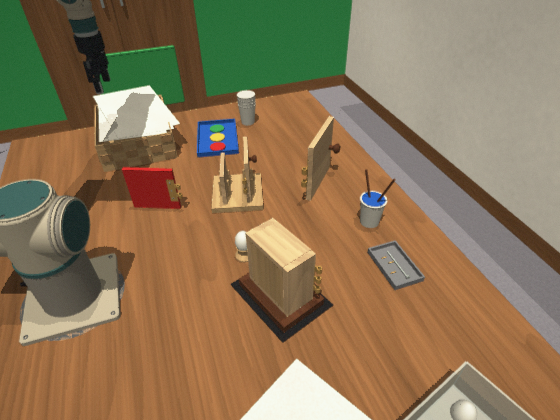

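The top view shows these candidates: a large loose wooden door at (185,135), a red door at (158,345), and two rack panels at (170,223) and (170,255). The cupboard is at about (340,240), with its brass hinge at side pixel (318,282). I'll check the choice in close crops.

Run:
```python
import cv2,numpy as np
t=cv2.imread('pics/top0.png');s=cv2.imread('pics/side0.png')
f=lambda i,x0,y0,w,h:cv2.resize(i[y0:y0+h,x0:x0+w],(400,300),interpolation=cv2.INTER_CUBIC)
a=np.vstack([np.hstack([f(t,125,200,100,75),f(s,195,135,100,75)]),np.hstack([f(t,285,200,108,81),f(s,230,215,108,81)])])
cv2.imwrite('pics/crop1.png',a)
```

```text
(no output)
```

View pics/crop1.png

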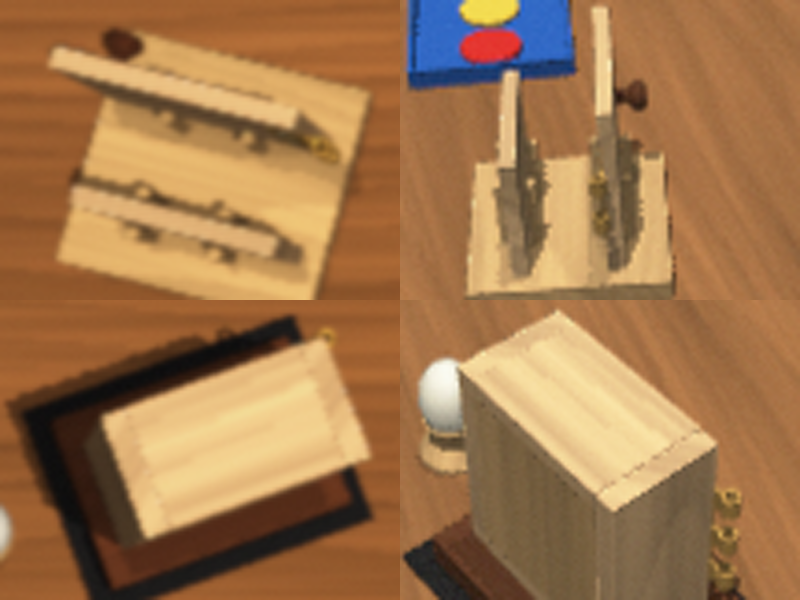

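Near candidates: the far rack panel at top (170,223) has a knob and brass knuckles and is not red, so it is the door. The near rack panel at (170,255) is the plain board. The panel at (185,135) is the bigger door of the same colour, and the one at (158,345) is red.

Run:
```python
from h import *
t=snap("top");s=snap("side")
# two-view height: door top-edge near end corners (hinge end), cupboard top corners
C=lambda x,y,x0,y0,k:(x0+x*k,y0+y*k)
for n,(z,pts) in {"door":(158,[(50,58),(300,115),(303,103),(52,48)]),}.items():
    for p in pts: print(n,onz(t,*C(*p,125,200,.25),z).round(1))
for p in [(100,115),(320,38),(372,158),(148,240)]: print("cup",onz(t,*C(*p,285,200,.27),175).round(1))
print("jamb top",onz(t,*C(327,37,285,200,.27),139).round(1))
print("tri jambtop",tri((t,*C(327,37,285,200,.27)),(s,*C(730,497,230-108,215-81,.27))))
print("tri cup corner R-bottom",tri((t,*C(372,158,285,200,.27)),(s,*C(612-400,510-300,230,215,.27))))
print("tri cup corner R-top",tri((t,*C(320,38,285,200,.27)),(s,*C(715-400,443-300,230,215,.27))))
print("tri door hinge end",tri((t,*C(300,112,125,200,.25)),(s,*C(202,113,195,135,.25))))
for n,(z,u,v) in dict(egg=(60,279,262),cup=(82,277,112),dish=(16,341,130),bigdoor=(150,210,155)).items(): print(n,onz(t,u,v,z).round(0))
print(R.from_quat(t["s"]["tcp_rot"]).as_matrix().round(3),t["s"]["q"])
```

```text
door [515.9 299.6 158. ]
door [483.6 161.  158. ]
door [490.2 159.5 158. ]
door [521.5 298.7 158. ]
cup [475.3 -83.8 175. ]
cup [ 520.4 -213.8  175. ]
cup [ 449.5 -241.6  175. ]
cup [ 402.5 -110.3  175. ]
jamb top [ 527.  -225.6  139. ]
tri jambtop (array([ 527.84786987, -225.75271782,  139.49412268]), [0.9846480299573376, 0.9846480299574568])
tri cup corner R-bottom (array([ 451.43836867, -241.60018916,  177.03629533]), [2.1949070088337526, 2.1949070088338405])
tri cup corner R-top (array([ 521.77018714, -214.39662814,  173.79624885]), [1.2290290186922417, 1.2290290186921502])
tri door hinge end (array([484.54236954, 160.96470325, 158.99115248]), [0.5645784061233288, 0.5645784061232612])
egg [416. -13.  60.]
cup [781. -10.  82.]
dish [ 757. -176.   16.]
bigdoor [653. 143. 150.]
[[-0.971  0.239 -0.001]
 [ 0.239  0.971 -0.002]
 [ 0.    -0.002 -1.   ]] [ 1.22563263e+00  2.76979459e-01 -2.75523143e-02  1.26798360e+00
  2.58150848e-05  1.46742951e+00]
```

Both views agree. The door's top edge is at z≈158, centred at (503,230), with its hinge direction at -102.9°. The cupboard's hinge axis is at about (527.5,-225.7), with its open front facing 19.6°. I'm moving above the door now.

Request:
servo_tool:
  delta_rot:
    - [0,0,5.7]
    - [0,0,5.7]
    - [0,0,5.7]
    - [0,0,5.7]
    - [0,0,5.7]
    - [0,0,5.7]
    - [0,0,5.7]
    - [0,0,5.7]
  xyz:
    - [2.2,-2.38,0.2]
    - [2.2,-2.38,0.2]
    - [2.2,-2.38,0.2]
    - [2.2,-2.38,0.2]
    - [2.2,-2.38,0.2]
    - [2.2,-2.38,0.2]
    - [2.2,-2.38,0.2]
    - [2.2,-2.38,0.2]
  hand: [-1,-1,-1,-1,-1,-1,-1,-1]

```text
clock: 0.92
eef_pos: [326.4, 415.1, 247.4]
tcp_rot: [-0.276, 0.961, 0.0, 0.0]
force: [-0.2, 0.8, 0.4]
opening: 0.996
finger_force: 0.0
```

Request:
servo_tool:
  delta_rot:
    - [0,0,5.7]
    - [0,0,5.7]
    - [0,0,5.7]
    - [0,0,5.7]
    - [0,0,5.7]
    - [0,0,5.7]
    - [0,0,5.7]
    - [0,0,5.7]
    - [0,0,0]
    - [0,0,0]
  xyz:
    - [2.2,-2.38,0.2]
    - [2.2,-2.38,0.2]
    - [2.2,-2.38,0.2]
    - [2.2,-2.38,0.2]
    - [2.2,-2.38,0.2]
    - [2.2,-2.38,0.2]
    - [2.2,-2.38,0.2]
    - [2.2,-2.38,0.2]
    - [0,0,0]
    - [0,0,0]
  hand: [-1,-1,-1,-1,-1,-1,-1,-1,-1,-1]

```text
clock: 1.75
eef_pos: [502.6, 224.9, 263.2]
tcp_rot: [-0.623, 0.782, 0.0, -0.0]
force: [-0.3, -0.4, -0.7]
opening: 0.998
finger_force: 0.0
```

Run:
```python
from h import *
w=snap("wrist","pics/w1.png"); print(w["s"]["eef_pos"],w["s"]["q"],R.from_quat(w["s"]["tcp_rot"]).as_matrix().round(3).tolist(),w["s"]["clock"])
for n,p in dict(free=(518.7,299,158),hinge=(486.9,160.3,158),mid=(502.8,229.8,158)).items(): print(n,proj(w,p))
```

```text
[502.55174236 224.88257073 263.2124887 ] [ 3.03182193e-01  1.29264727e-01 -1.40496938e-01  1.30119707e+00
  2.90960957e-04 -1.04287739e+00] [[-0.223, -0.975, -0.0], [-0.975, 0.223, 0.0], [-0.0, 0.0, -1.0]] 1.75
free [284.82755426 284.30998908]
hinge [285.09047701 130.67729248]
mid [284.98556994 214.14900471]
```

View pics/w1.png

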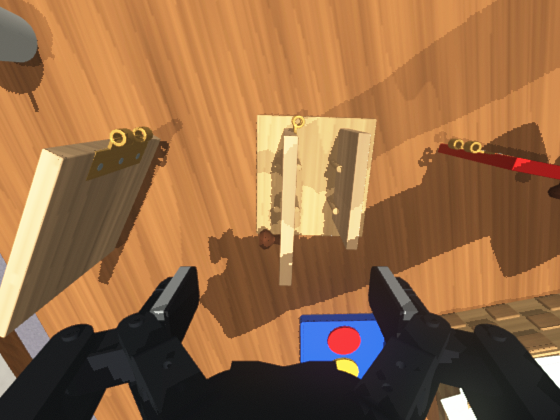

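The wrist view shows the door's top edge running from about (291,136) to (286,284), the knob at (266,239) and the hinge knuckle at (298,122). This confirms the choice. I'll fit the edge numerically.

Run:
```python
from h import *
w=snap("wrist"); g=cv2.cvtColor(w["pixels"],cv2.COLOR_RGB2GRAY)
h=w["pixels"][:,:,2].astype(int)
for v in range(130,295,14): print(v,h[v,272:306].tolist())
```

```text
130 [155, 156, 160, 164, 168, 168, 166, 162, 156, 154, 128, 94, 94, 95, 96, 90, 73, 72, 73, 67, 59, 83, 99, 112, 125, 128, 129, 129, 129, 133, 133, 128, 126, 123]
144 [157, 161, 164, 167, 164, 112, 91, 90, 89, 95, 138, 191, 191, 190, 189, 190, 189, 188, 189, 187, 186, 186, 186, 176, 131, 129, 132, 130, 132, 133, 129, 127, 127, 126]
158 [126, 72, 64, 62, 61, 61, 62, 62, 60, 79, 144, 160, 160, 159, 161, 160, 159, 158, 160, 157, 157, 154, 155, 143, 86, 97, 120, 125, 132, 133, 128, 125, 127, 129]
172 [65, 66, 70, 79, 67, 65, 62, 61, 69, 105, 159, 159, 159, 158, 159, 158, 158, 157, 157, 157, 156, 154, 147, 111, 122, 125, 122, 121, 123, 126, 127, 129, 130, 134]
186 [88, 88, 87, 86, 88, 88, 87, 86, 93, 144, 159, 158, 157, 158, 158, 158, 158, 156, 157, 157, 154, 152, 129, 124, 125, 126, 124, 122, 120, 140, 150, 157, 157, 159]
200 [85, 66, 61, 61, 61, 60, 60, 75, 104, 155, 158, 157, 156, 159, 158, 157, 157, 156, 155, 154, 155, 146, 83, 81, 89, 123, 123, 118, 121, 146, 156, 161, 163, 164]
214 [63, 63, 62, 64, 64, 64, 64, 79, 139, 159, 157, 156, 157, 159, 158, 158, 157, 154, 155, 153, 146, 115, 127, 129, 128, 125, 124, 136, 140, 145, 157, 165, 165, 166]
228 [83, 83, 82, 83, 87, 86, 87, 108, 178, 185, 183, 183, 183, 185, 186, 184, 185, 182, 182, 176, 146, 131, 151, 154, 149, 140, 138, 144, 154, 161, 165, 165, 165, 164]
242 [41, 34, 34, 34, 32, 34, 67, 161, 187, 183, 182, 183, 183, 185, 182, 183, 182, 181, 180, 161, 64, 48, 50, 51, 51, 51, 50, 50, 49, 48, 48, 48, 49, 49]
256 [48, 49, 50, 50, 47, 46, 60, 114, 117, 116, 116, 115, 100, 99, 98, 99, 97, 99, 95, 59, 44, 44, 46, 45, 49, 50, 49, 49, 49, 49, 46, 45, 45, 47]
270 [47, 46, 46, 47, 48, 53, 81, 98, 99, 100, 99, 99, 99, 99, 99, 99, 99, 98, 83, 50, 47, 44, 44, 43, 43, 46, 46, 47, 47, 48, 49, 45, 44, 42]
284 [43, 46, 45, 46, 44, 53, 85, 95, 98, 100, 100, 100, 100, 100, 99, 100, 99, 90, 52, 48, 49, 49, 49, 47, 47, 43, 43, 44, 44, 46, 47, 46, 48, 48]
```

Run:
```python
from h import *
w=snap("wrist"); w["s"]
a=onz(w,289.1,135,158); b=onz(w,283.8,286,158); print(a,b,(a+b)/2,np.linalg.norm(a-b),np.degrees(np.arctan2(*(a-b)[1::-1])))
print(w["mount"])
```

```text
[483.09108717 165.58814816 158.        ] [518.25912874 301.85192821 158.        ] [500.67510795 233.72003819 158.        ] 140.7288488548144 -104.4715536770526
[[-6.39409732e-04 -9.50430069e-01 -3.10937736e-01  7.95222715e+01]
 [ 9.99999126e-01 -2.47994301e-04 -1.29835619e-03 -2.32406625e-01]
 [ 1.15688597e-03 -3.10938294e-01  9.50429397e-01 -1.42525671e+02]
 [ 0.00000000e+00  0.00000000e+00  0.00000000e+00  1.00000000e+00]]
```

Request:
servo_tool:
  delta_rot:
    - [0,0,-1.4]
    - [0,0,0]
    - [0,0,0]
    - [0,0,0]
    - [0,0,0]
    - [0,0,0]
    - [0,0,0]
    - [0,0,0]
    - [0,0,0]
    - [0,0,0]
  xyz:
    - [-0.22,0.35,-2.6]
    - [0,0,-3]
    - [0,0,-3]
    - [0,0,-3]
    - [0,0,-2]
    - [0,0,0]
    - [0,0,0]
    - [0,0,0]
    - [0,0,0]
    - [0,0,0]
  hand: [-1,-1,-1,-1,-1,-1,0,0.5,1,1]

```text
clock: 2.73
eef_pos: [501.0, 230.3, 129.4]
tcp_rot: [-0.615, 0.788, -0.001, 0.002]
force: [-0.8, -0.0, -0.2]
opening: 0.456
finger_force: 0.0
```

Request:
servo_tool:
  delta_rot:
    - [0,0,0]
    - [0,0,0]
    - [0,0,0]
    - [0,0,0]
    - [0,0,0]
    - [0,0,0]
  xyz:
    - [0,0,0]
    - [0,0,0]
    - [0,0,0]
    - [0,0,0]
    - [0,0,0]
    - [0,0,0]
  hand: [1,1,1,1,1,1]

```text
clock: 3.23
eef_pos: [500.4, 229.8, 128.5]
tcp_rot: [-0.615, 0.788, -0.0, 0.001]
force: [0.4, 0.1, 5.4]
opening: 0.13
finger_force: 59.7
```

Request:
servo_tool:
  delta_rot:
    - [0,0,0]
    - [0,0,0]
    - [0,0,0]
    - [0,0,0]
    - [0,0,0]
    - [0,0,0]
    - [0,0,0]
    - [0,0,0]
    - [0,0,0]
    - [0,0,0]
  xyz:
    - [0,0,0.5]
    - [0,0,1.2]
    - [0,0,2]
    - [0,0,2.5]
    - [0,0,2.5]
    - [0,0,2.5]
    - [0,0,2.5]
    - [0,0,2.5]
    - [0,0,1.8]
    - [0,0,0]
  hand: [1,1,1,1,1,1,1,1,1,1]

```text
clock: 4.07
eef_pos: [501.3, 230.1, 312.1]
tcp_rot: [-0.615, 0.788, -0.001, 0.003]
force: [0.5, -0.1, -2.4]
opening: 0.128
finger_force: 59.1
```

Run:
```python
from h import *
s=r.observe(); print(s["eef_pos"],s["force"],s["torque"],s["finger_force"],s["opening"],s["q"])
w=snap("wrist"); t=snap("top");sd=snap("side")
c=lambda d,x,y,W,H:cv2.resize(d["pixels"][y:y+H,x:x+W],(400,300),interpolation=cv2.INTER_CUBIC)[:,:,::-1]
cv2.imwrite("pics/l1.png",np.vstack([np.hstack([c(w,0,0,560,420),c(w,215,90,160,120)]),np.hstack([c(t,110,160,160,120),c(sd,195,60,160,120)])]))
```

```text
[501.27278285 230.12780751 312.13961978] [ 0.54858237 -0.09597588 -2.3521516 ] [ 0.03517759 -0.11846702  0.01733972] 59.10483956336975 0.12775938106176432 [ 3.13132616e-01  1.08892601e-01 -6.19603746e-02  1.39267031e+00
  8.64030741e-05 -1.01242102e+00]
```

View pics/l1.png

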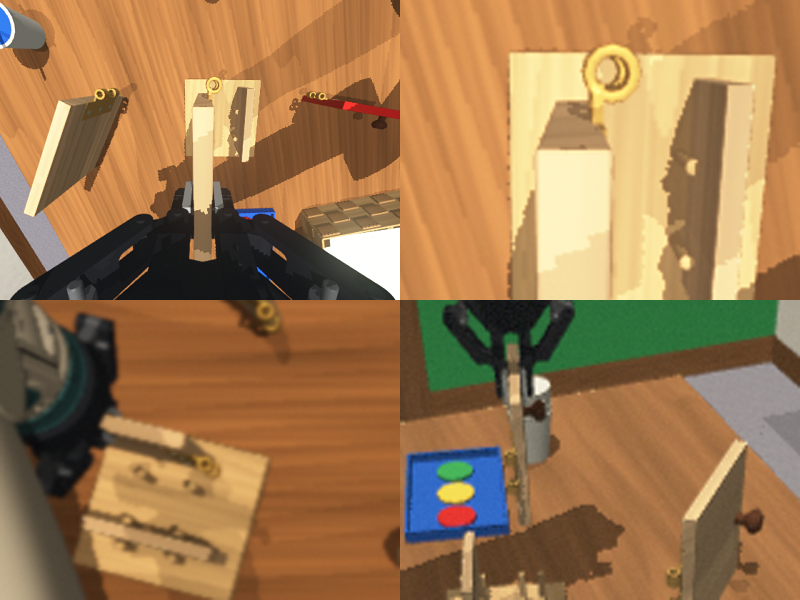

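The door is held upright, clear of the rack and square in the jaws. Its knuckle ring is at wrist pixel (299,119). I'll compute the hinge in the tool frame and the staging moves.

Run:
```python
from h import *
w=snap("wrist"); s=w["s"]; T=R.from_quat(s["tcp_rot"]).as_matrix(); p=np.array(s["eef_pos"])
px=w["pixels"].astype(int); b=(px[:,:,0]-px[:,:,2]); 
# brass mask near the ring
sub=cv2.cvtColor(w["pixels"],cv2.COLOR_RGB2HSV)[95:145,275:325]; m=((sub[:,:,1]>140)&(sub[:,:,0]>18)&(sub[:,:,0]<30)).astype(np.uint8)
print("\n".join("".join("#" if x else "." for x in row) for row in m[5:45]))
for u,v in [(299,119)]:
    z=p[2]+29.5-46.5; X=onz(w,u,v,z); print("ring in tool",T.T@(X-p))
H=np.array([527.5,-225.7]); a=np.radians(19.6); out=np.array([np.cos(a),np.sin(a)])
hx,hy=(T.T@(X-p))[:2]; tx=-out; ty=np.array([np.cos(np.radians(109.6)),np.sin(np.radians(109.6))])
for k in(90,60,0): print(k,H+out*k-tx*hx-ty*hy-0)
```

```text
..................................................
..................................................
..................................................
..................................................
..................................................
..................................................
..................................................
..................................................
......................#....#......................
...................##........##...................
..................#..........#....................
.................#...#########..#.................
................##..##.....###...#................
...............##..##.........#..##...............
...............#.###.......#...#..#...............
...............#.##.........#...###...............
...............#.##.........#...####..............
..............##.#..........##..####..............
..............#.##..........##..#.##..............
..............#.##..........##..#.##..............
..............####..........#...#.##..............
..............##.#..........#
[... 388 characters left out ...]
........#....#########...................
.................#...#.###........................
.................#................................
.................#................................
.................#................................
.................####.............................
.................####.............................
.................####.............................
.................####.............................
.................####.............................
..................................................
ring in tool [76.90768677  7.61765122 17.11312867]
90 [ 687.29198331 -176.88681958]
60 [ 659.03025972 -186.95036667]
0 [ 602.50681256 -207.07746086]
```

Request:
servo_tool:
  delta_rot:
    - [0,0,-2]
    - [0,0,-4]
    - [0,0,-4]
    - [0,0,-4]
    - [0,0,-4]
    - [0,0,-4]
    - [0,0,-4]
    - [0,0,-4]
    - [0,0,-4]
  xyz:
    - [0.6,-1.5,0]
    - [1.2,-2.9,0]
    - [1.2,-2.9,0]
    - [1.2,-2.9,0]
    - [1.2,-2.9,0]
    - [1.2,-2.9,0]
    - [1.2,-2.9,0]
    - [1.2,-2.9,0]
    - [1.2,-2.9,0]
  hand: [1,1,1,1,1,1,1,1,1]

```text
clock: 5.02
eef_pos: [600.5, -18.8, 304.6]
tcp_rot: [-0.356, 0.934, 0.001, -0.002]
force: [0.3, 1.3, -3.0]
opening: 0.132
finger_force: 59.0
```

Request:
servo_tool:
  delta_rot:
    - [0,0,-4]
    - [0,0,-4]
    - [0,0,-4]
    - [0,0,-4]
    - [0,0,-4]
    - [0,0,-2.4]
    - [0,0,0]
    - [0,0,0]
    - [0,0,0]
  xyz:
    - [1.3,-2.9,0]
    - [1.3,-2.9,0]
    - [1.3,-2.9,0]
    - [1.3,-2.9,0]
    - [1.3,-2.9,0]
    - [0.6,-1.5,0]
    - [0,0,0]
    - [0,0,0]
    - [0,0,0]
  hand: [1,1,1,1,1,1,1,1,1]

```text
clock: 5.77
eef_pos: [671.4, -176.8, 305.2]
tcp_rot: [-0.17, 0.985, 0.001, -0.002]
force: [-0.7, 0.4, -3.1]
opening: 0.131
finger_force: 59.2
```

Run:
```python
from h import *
w=snap("wrist"); s=w["s"]; print(s["eef_pos"],s["q"],R.from_quat(s["tcp_rot"]).as_matrix().round(4).tolist())
t=snap("top")
c=lambda d,x,y,W,H:cv2.resize(d["pixels"][y:y+H,x:x+W],(400,300),interpolation=cv2.INTER_CUBIC)[:,:,::-1]
cv2.imwrite("pics/s1.png",np.vstack([np.hstack([c(w,0,0,560,420),c(w,200,0,200,150)]),np.hstack([c(t,290,110,160,120),c(t,340,180,80,60)])]))
cv2.imwrite("pics/w_s1.png",w["pixels"][:,:,::-1])
```

```text
[ 671.39334358 -176.76193567  305.23031195] [-3.50679852e-01  3.81828689e-01  2.71184546e-01  1.46429303e+00
  4.94275863e-04 -6.92346087e-01] [[-0.9422, -0.3351, -0.0037], [-0.3351, 0.9422, 0.0019], [0.0029, 0.003, -1.0]]
```

View pics/s1.png

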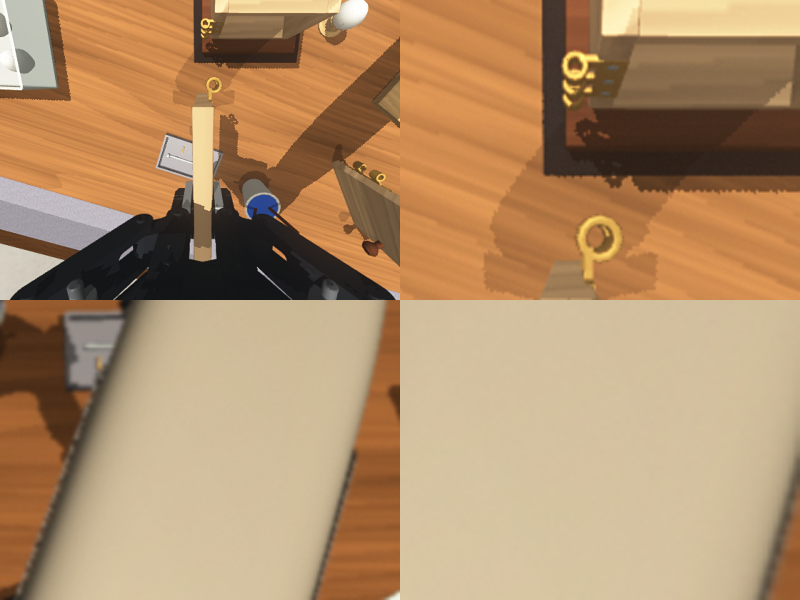

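The wrist view shows the door's ring at (299,119), the cupboard's top jamb ring at about (288,33) and the cupboard's front edge running horizontal. The surroundings are clear. I'll measure the offset and then descend.

```bash
cat > m.py <<'E'
from h import *
def blobs(w,x0,y0,x1,y1):
    hsv=cv2.cvtColor(w["pixels"],cv2.COLOR_RGB2HSV)[y0:y1,x0:x1]; return hsv
E
python3 - <<'E'
from h import *
w=snap("wrist"); g=cv2.cvtColor(w["pixels"],cv2.COLOR_RGB2GRAY).astype(int); hs=cv2.cvtColor(w["pixels"],cv2.COLOR_RGB2HSV)
for u in range(305,400,15): print(u,g[8:26,u].tolist())
m=((hs[:,:,0]>18)&(hs[:,:,0]<32)&(hs[:,:,1]>130)&(hs[:,:,2]>120))
for (x0,y0) in((272,18),(284,100)): print("\n".join("".join("#" if x else "." for x in row) for row in m[y0:y0+38,x0:x0+38]))
E
```

```text
305 [237, 238, 239, 239, 240, 241, 241, 242, 224, 138, 102, 100, 99, 96, 96, 96, 96, 96]
320 [204, 206, 206, 207, 209, 213, 217, 220, 220, 153, 106, 99, 98, 105, 120, 122, 121, 122]
335 [208, 209, 211, 211, 213, 216, 219, 222, 222, 153, 104, 101, 100, 106, 120, 123, 122, 124]
350 [209, 211, 211, 212, 214, 217, 220, 223, 222, 154, 107, 101, 103, 107, 121, 123, 125, 126]
365 [210, 211, 212, 214, 214, 217, 220, 223, 221, 178, 114, 101, 102, 108, 122, 124, 123, 126]
380 [212, 212, 213, 215, 217, 218, 221, 222, 221, 175, 112, 98, 99, 101, 120, 123, 124, 124]
395 [212, 212, 213, 214, 217, 218, 221, 223, 220, 172, 110, 97, 98, 100, 119, 122, 123, 125]
......................................
......................................
......................................
......................................
......................................
......................................
......................................
..............###.....................
............#######...................
...........################...........
..........###.....#...#####...........
..........##......
[... 1816 characters left out ...]
....###...............###............
......###..............###............
......###.............####............
......####............####............
......######.........####.............
.......#####........#####.............
........#####.....######..............
........###############...............
........##############................
........###########...................
.........###..........................
........####..........................
........####..........................
.........###..........................
........####..........................
........####..........................
........####..........................
........####..........................
```

Run:
```python
from h import *
w=snap("wrist"); s=w["s"]; T=R.from_quat(s["tcp_rot"]).as_matrix(); p=np.array(s["eef_pos"])
D=onz(w,299.5,118.5,p[2]-17.1); J=onz(w,287.3,31.7,139)
print(D,J,"tool diff",T.T@(J-D), J-D)
```

```text
[ 596.63648364 -194.23998665  289.82200616] [ 528.39604442 -223.47679332  139.        ] tool diff [ 73.97199565  -4.74959457 150.87879627] [ -68.24043922  -29.23680666 -150.82200616]
```

Request:
servo_tool:
  delta_rot:
    - [0,0,0]
    - [0,0,0]
    - [0,0,0]
    - [0,0,0]
    - [0,0,0]
    - [0,0,0]
    - [0,0,0]
    - [0,0,0]
    - [0,0,0]
    - [0,0,0]
  xyz:
    - [0.1,-0.2,-1]
    - [0.1,-0.2,-2]
    - [0,0,-2.2]
    - [0,0,-2.2]
    - [0,0,-2.2]
    - [0,0,-2.2]
    - [0,0,-1.8]
    - [0,0,-1.2]
    - [0,0,0]
    - [0,0,0]
  hand: [1,1,1,1,1,1,1,1,1,1]

```text
clock: 6.8
eef_pos: [673.9, -181.0, 158.6]
tcp_rot: [-0.17, 0.985, 0.0, -0.001]
force: [-0.7, 0.9, -1.8]
opening: 0.128
finger_force: 59.0
```

Run:
```python
from h import *
w=snap("wrist"); s=w["s"]; print(s["eef_pos"],s["force"],R.from_quat(s["tcp_rot"]).as_matrix().round(4).tolist())
d=snap("side")
c=lambda d,x,y,W,H:cv2.resize(d["pixels"][y:y+H,x:x+W],(400,300),interpolation=cv2.INTER_CUBIC)[:,:,::-1]
cv2.imwrite("pics/s2.png",np.vstack([np.hstack([c(w,0,0,560,420),c(w,200,0,200,150)]),np.hstack([c(d,230,150,200,150),c(d,280,200,100,75)])]))
```

```text
[ 673.89312087 -181.03826511  158.59486142] [-0.73157376  0.89625061 -1.82470674] [[-0.9422, -0.3349, -0.0016], [-0.3349, 0.9422, 0.0006], [0.0013, 0.0011, -1.0]]
```

View pics/s2.png

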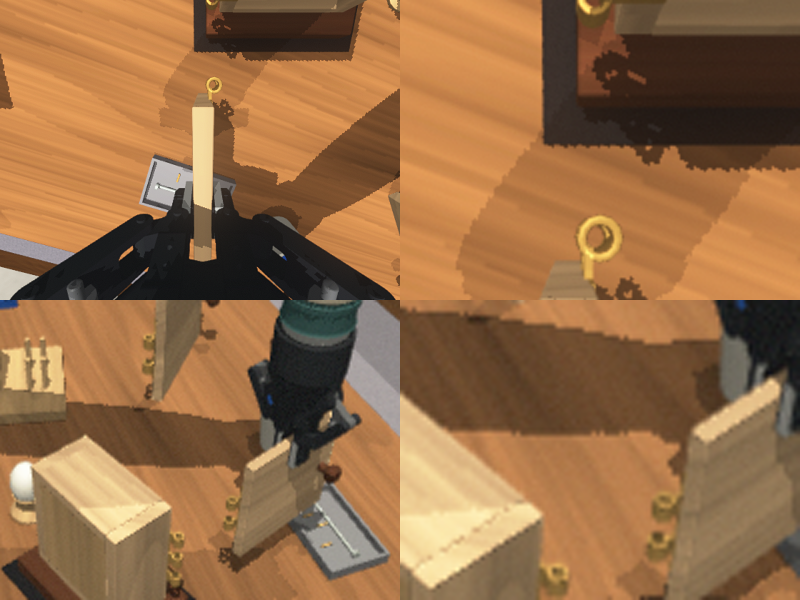

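The jamb ring is at the top rim of the wrist view, at about (296,2), with the door ring at (299,119). The side view shows the door knuckles at (346,251) and (344,261) and the jamb at (318,269). I'll come closer so both are in view.

Request:
servo_tool:
  delta_rot:
    - [0,0,0]
    - [0,0,0]
    - [0,0,0]
    - [0,0,0]
    - [0,0,0]
    - [0,0,0]
    - [0,0,0]
  xyz:
    - [-0.6,-0.2,-0.2]
    - [-0.9,-0.3,-0.3]
    - [-0.9,-0.33,-0.3]
    - [-0.9,-0.33,-0.3]
    - [-0.47,-0.18,0]
    - [0,0,0]
    - [0,0,0]
  hand: [1,1,1,1,1,1,1]

```text
clock: 7.48
eef_pos: [636.3, -195.2, 148.4]
tcp_rot: [-0.169, 0.986, 0.0, 0.0]
force: [0.7, 0.1, -2.3]
opening: 0.128
finger_force: 59.2
```

Run:
```python
from h import *
w=snap("wrist"); s=w["s"]; print(s["eef_pos"],s["force"])
d=snap("side")
c=lambda d,x,y,W,H:cv2.resize(d["pixels"][y:y+H,x:x+W],(400,300),interpolation=cv2.INTER_CUBIC)[:,:,::-1]
cv2.imwrite("pics/s3.png",np.vstack([np.hstack([c(w,240,0,200,150),c(w,260,20,80,60)]),np.hstack([c(d,280,200,100,75),c(d,300,240,60,45)])]))
np.savez("s3.npz",w=w["pixels"],d=d["pixels"])
```

```text
[ 636.34853825 -195.17073673  148.44569979] [ 0.70379159  0.14873525 -2.28199335]
```

View pics/s3.png

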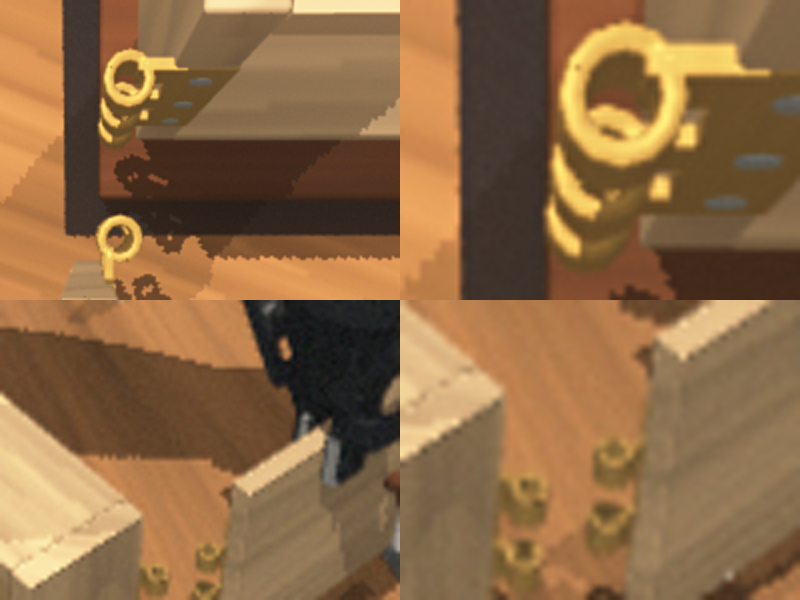

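The wrist view shows the jamb ring at about (304.8,39) and the door ring at (299.5,119). The side view has the jamb top at (318.8,268) and the door's upper knuckle at (332.3,263). I'll triangulate both.

```bash
cat > meas.py <<'E'
from h import *
def ring(w,x0,y0,x1,y1):
    "outer ellipse of brass ring top: fit on bright brass"
    hs=cv2.cvtColor(w["pixels"],cv2.COLOR_RGB2HSV)[y0:y1,x0:x1]
    m=((hs[:,:,0]>18)&(hs[:,:,0]<32)&(hs[:,:,1]>110)&(hs[:,:,2]>170)).astype(np.uint8)
    return m
E
python3 - <<'E'
from meas import *
w=snap("wrist");d=snap("side"); s=w["s"]; T=R.from_quat(s["tcp_rot"]).as_matrix(); p=np.array(s["eef_pos"]); print(p)
for b in((285,20,330,62),(284,103,316,140)): print("\n".join("".join("#" if x else "." for x in row) for row in ring(w,*b)))
uJ,uD=(304.8,39),(299.5,118.8)
D=onz(w,*uD,p[2]-17.1); J=onz(w,*uJ,139); print(D,J,"tool diff",T.T@(J-D))
for n,a,b in(("J",uJ,(318.75,268.05)),("D",uD,(332.25,262.8))): print(n,tri((w,*a),(d,*b)))
print("proj side J",proj(d,J),"J-32",proj(d,J-[0,0,32]),"D",proj(d,D),proj(d,D-[0,0,32]))
E
```

```text
[ 637.21870779 -195.0468936   148.68300422]
.............................................
.............................................
.............................................
.................#######.....................
..............#############..................
.............###############.................
............#################................
...........################.###############..
...........######.......###.###############..
..........#####..........##################..
.........######..........####.##############.
..........#.##...........####.###############
.........####............#..####......#.#####
........#####...............####.............
........#####...............####.............
........####................#####............
........####................#####............
........####................#####............
........####................####.............
........####................####.............
........#####.#####.........####.............
........##############.....#####.............
.........#####.########...#####.............
[... 1860 characters left out ...]
.....
........####....................
........####....................
........####....................
........####....................
........####....................
........####....................
................................
[ 562.09594002 -212.92601286  131.58300422] [ 528.86267029 -223.16827453  139.        ] tool diff [34.73769398  1.46009442 -7.45162455]
J (array([ 528.85255905, -223.42417701,  137.50258152]), [0.39224268597428885, 0.392242685974211])
D (array([ 563.28727998, -213.57520451,  129.82300763]), [1.4042950481930552, 1.404295048193231])
proj side J [318.56078606 267.41212582] J-32 [317.74888064 277.4196535 ] D [330.99312164 262.05078461] [329.89180096 271.95822932]
```

Request:
servo_tool:
  delta_rot:
    - [0,0,0]
    - [0,0,0]
    - [0,0,0]
    - [0,0,0]
    - [0,0,0]
    - [0,0,0]
    - [0,0,0]
    - [0,0,0]
    - [0,0,0]
  xyz:
    - [-0.4,-0.1,-0.3]
    - [-0.5,-0.15,-0.3]
    - [-0.5,-0.15,-0.3]
    - [-0.5,-0.15,0]
    - [-0.2,-0.05,0]
    - [0,0,0]
    - [0,0,0]
    - [0,0,0]
    - [0,0,0]
  hand: [1,1,1,1,1,1,1,1,1]

```text
clock: 8.43
eef_pos: [616.2, -201.0, 139.6]
tcp_rot: [-0.17, 0.985, -0.0, 0.0]
force: [-0.0, 0.7, -3.2]
opening: 0.13
finger_force: 59.2
```

Run:
```python
from meas import *
P=[]
for i in range(3): s=r.observe(); P.append(s["eef_pos"]); w=snap("wrist")
print(np.array(P).round(2).tolist(),s["force"],s["torque"],R.from_quat(s["tcp_rot"]).as_matrix().round(4).tolist())
d=snap("side")
c=lambda d,x,y,W,H:cv2.resize(d["pixels"][y:y+H,x:x+W],(400,300),interpolation=cv2.INTER_CUBIC)[:,:,::-1]
cv2.imwrite("pics/s4.png",np.hstack([c(w,265,60,80,60),c(d,300,245,40,30)]))
print("\n".join("".join("#" if x else "." for x in row) for row in ring(w,278,60,330,136)))
```

```text
[[616.18, -200.96, 139.61], [616.13, -200.92, 139.53], [616.07, -200.86, 139.46]] [ 0.18358514  0.49671412 -2.77962467] [ 0.02768598 -0.04790031  0.00376121] [[-0.9423, -0.3347, 0.0004], [-0.3347, 0.9423, -0.0001], [-0.0003, -0.0003, -1.0]]
....................................................
....................................................
....................................................
....................................................
....................................................
....................................................
....................................................
....................................................
....................................................
....................................................
....................................................
....................................................
....................................................
........................#...........................
....................########........................
..................#############.....................
...........
[... 2468 characters left out ...]
...........
............####............####....................
............#######........####.....................
.............######.......#####.....................
..............######...#######......................
..............###############.......................
.............###############........................
.............#############..........................
.............#####...#..............................
.............#####..................................
.............#####..................................
..............####..................................
..............####..................................
..............####..................................
```

View pics/s4.png

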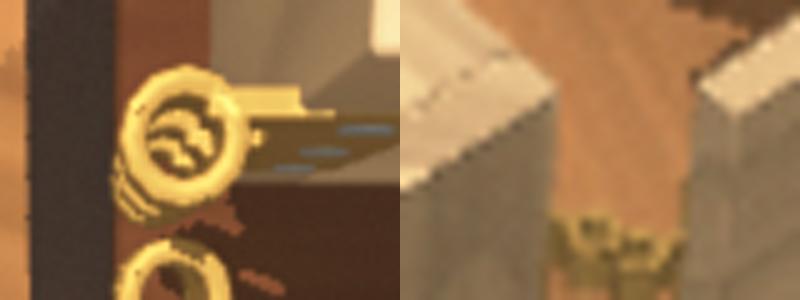

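Run:
```python
from meas import *
w=snap("wrist");d=snap("side"); s=w["s"]; T=R.from_quat(s["tcp_rot"]).as_matrix(); p=np.array(s["eef_pos"]); print(p)
D=onz(w,299.6,118.6,p[2]-17.1); J=onz(w,301.7,86.5,139); print(D,J,"tool diff",T.T@(J-D),J-D)
for n,X in dict(J=J,Jmid=J-[0,0,32],D=D,Dl=D-[0,0,32]).items(): print(n,proj(d,X),proj(d,X-[0,0,13.5]))
im=d["pixels"][258:300,300:345]
cv2.imwrite("pics/s5.png",cv2.resize(im[:,:,::-1],(720,600*42*720//(45*600)*1),interpolation=cv2.INTER_CUBIC)[:600])
hs=cv2.cvtColor(d["pixels"],cv2.COLOR_RGB2HSV)
for v in range(262,296): print(v,d["pixels"][v,314:332,0].tolist())
```

```text
[ 615.95946955 -200.8578137   139.38414912]
[ 540.71681469 -218.73811359  122.28414912] [ 527.6159238  -223.54793167  139.        ] tool diff [ 13.95262194  -0.14934608 -16.71793646] [-13.10089089  -4.80981808  16.71585088]
J [318.07449417 267.70604689] [317.73192255 271.9905879 ]
Jmid [317.27440048 277.71281339] [316.94892607 281.78351975]
D [322.50182892 269.64704372] [322.11925316 273.82142697]
Dl [321.6080293 279.399523 ] [321.24416119 283.36978227]
262 [138, 164, 193, 192, 197, 194, 190, 188, 190, 192, 190, 187, 189, 189, 157, 134, 135, 136]
263 [140, 166, 192, 194, 192, 199, 192, 186, 190, 193, 189, 188, 187, 183, 142, 139, 139, 138]
264 [142, 178, 194, 193, 195, 197, 196, 194, 188, 190, 192, 188, 186, 179, 141, 139, 139, 138]
265 [140, 180, 193, 194, 193, 199, 198, 192, 189, 190, 193, 189, 187, 181, 140, 139, 139, 144]
266 [138, 172, 187, 191, 185, 193, 188, 198, 193, 185, 189, 192, 189, 180, 139, 140, 141, 142]
267 [129, 126, 160, 191, 115, 139, 150, 197, 190, 193, 191, 193, 190, 181, 139, 141, 145, 143]
268 [131, 119, 132, 184, 138, 142, 145, 175, 159, 192, 189, 182, 191, 18
[... 1829 characters left out ...]
8 [127, 153, 148, 133, 135, 152, 151, 126, 81, 127, 139, 149, 150, 143, 143, 144, 139, 133]
289 [122, 148, 155, 194, 192, 156, 115, 68, 71, 88, 73, 91, 156, 143, 146, 142, 135, 138]
290 [96, 117, 128, 132, 136, 122, 82, 73, 81, 125, 71, 87, 141, 142, 148, 149, 135, 137]
291 [62, 114, 132, 134, 134, 117, 79, 75, 72, 69, 70, 101, 134, 139, 143, 148, 134, 136]
292 [63, 94, 125, 126, 121, 105, 66, 75, 71, 72, 82, 131, 139, 135, 135, 143, 135, 135]
293 [62, 99, 92, 97, 81, 53, 33, 62, 90, 96, 73, 97, 142, 141, 144, 146, 136, 133]
294 [49, 52, 53, 68, 54, 51, 54, 47, 114, 130, 77, 110, 134, 137, 140, 144, 131, 132]
295 [47, 52, 60, 93, 64, 62, 99, 61, 36, 55, 78, 127, 112, 140, 133, 139, 132, 124]
```

Lateral error is 0.15 mm and height is 0.2 mm off nominal. The side view agrees, with the lips about 1.8 px apart against 1.9 predicted. I'm going in 14 mm, gently.

Request:
servo_tool:
  delta_rot:
    - [0,0,0]
    - [0,0,0]
    - [0,0,0]
    - [0,0,0]
    - [0,0,0]
    - [0,0,0]
    - [0,0,0]
    - [0,0,0]
    - [0,0,0]
    - [0,0,0]
  xyz:
    - [-0.19,-0.07,0]
    - [-0.19,-0.07,0]
    - [-0.19,-0.07,0]
    - [-0.19,-0.07,0]
    - [-0.19,-0.07,0]
    - [-0.19,-0.07,0]
    - [-0.17,-0.06,0]
    - [0,0,0]
    - [0,0,0]
    - [0,0,0]
  hand: [1,1,1,1,1,1,1,1,1,1]

```text
clock: 9.57
eef_pos: [602.8, -205.7, 139.4]
tcp_rot: [-0.17, 0.985, -0.0, 0.0]
force: [-0.3, 0.3, -3.5]
opening: 0.126
finger_force: 59.2
```

Run:
```python
from meas import *
for i in range(4): w=snap("wrist")
s=w["s"];print(np.array(s["eef_pos"]).round(2),s["force"],s["torque"])
d=snap("side")
c=lambda d,x,y,W,H:cv2.resize(d["pixels"][y:y+H,x:x+W],(400,300),interpolation=cv2.INTER_CUBIC)[:,:,::-1]
cv2.imwrite("pics/s6.png",np.hstack([c(w,275,95,56,42),c(d,300,260,40,30)]))
print("\n".join("".join("#" if x else "." for x in row) for row in ring(w,278,90,330,150)))
J=np.array([527.5,-223.5,139]); p=np.array(s["eef_pos"]);T=R.from_quat(s["tcp_rot"]).as_matrix()
D=onz(w,299.6,118.6,p[2]-17.1); print(D)
```

```text
[ 602.75 -205.67  139.33] [ 0.33700145  1.18113965 -3.07332266] [-0.03419378 -0.06119707 -0.01183351]
....................................................
....................................................
....................................................
....................................................
....................................................
....................................................
....................................................
....................................................
....................................................
....................................................
....................................................
....................................................
....................................................
....................................................
....................................................
....................................................
....................................................
.......................##...........................
...................##########...............
[... 1525 characters left out ...]
....................
..............####..................................
....................................................
....................................................
....................................................
....................................................
....................................................
....................................................
....................................................
....................................................
....................................................
....................................................
....................................................
[ 527.50574539 -223.54164411  122.23000036]
```

View pics/s6.png

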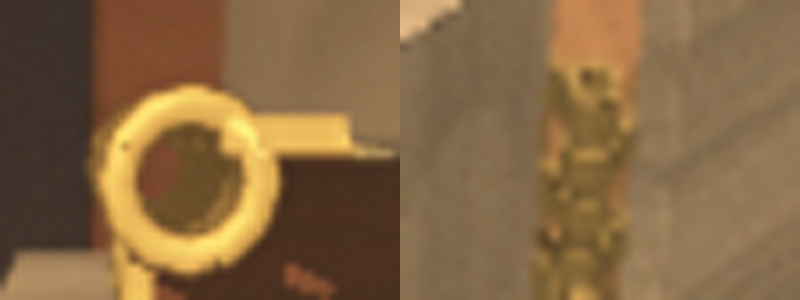

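Looking down through the jamb ring at (301.5,119.5), the holes are concentric. One last numeric check, then hand in.

Run:
```python
from meas import *
F=[]
for i in range(3): F.append(r.observe()["force"]); w=snap("wrist")
s=w["s"]; T=R.from_quat(s["tcp_rot"]).as_matrix(); p=np.array(s["eef_pos"])
D=onz(w,299.6,118.6,p[2]-17.1); J=onz(w,301.5,119.3,139); d=T.T@(J-D)
print("tool diff",d,np.mean(F,0),s["qd"].round(4))
if np.hypot(*d[:2])<1.2: print(r.finish_job())
```

```text
tool diff [-3.81723375e-02  1.30612422e-02 -1.68222557e+01] [-0.07429079 -0.2141793  -2.83504761] [-0.0015  0.0019 -0.0006 -0.0008 -0.0006 -0.0013]
the job is handed in; nothing more can be done
None
```

The job is handed in, though `finish_job` returned no verdict. The door hangs free in the gripper with its knuckles between the cupboard's; the last check put the upper holes within 0.1 mm sideways and 0.3 mm of mid-gap height, with the door square to the front and almost no force on the hinge.

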